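# Weigh the welded bracket on the spring scale

### The arm

A 6-joint arm with a two-finger parallel gripper is mounted at the origin on the work surface. World frame = base frame: x ahead of the robot, y to its left, z up, the work surface at z = 0. Lengths are in m, angles in rad, forces in N, time in s.
With the tool pointing down it reaches from about 0.35 to 0.8 m from the base axis. Payload 7.3 kg.
Tool frame: the origin (TCP) lies where the fingers leave the gripper's body, on its centre line; the fingertips stand 73 mm ahead of it and the grasp point (between the pads) lies 54 mm ahead of it (bot.grasp_offset is the distance from the TCP to the grasp point, in m); z points along the fingers, x is the direction in which the jaws open and shut, and the axes are right-handed (so a half turn about z gives the same grasp; the last joint's range is limited). The gripper opens to 85 mm and grips with 20 to 120 N. Pads are 22 mm wide; open, the fingers measure 114 mm over their backs; the gripper's body (76 mm by 85 mm) begins 54 mm behind the grasp point. The pads swing forward as they close: fully open they stand 13 mm farther back than shut.
Start: joints at [-1.299, 0.342, 1.524, -0, 1.275, -0.146], TCP at [0.213, -0.48, 0.304] pointing down, gripper open.
Joint ranges: [-2.53, 2.53], [-0.77, 2.02], [0.04, 2.7], [-1, 4.14], [0.28, 2.66], [-3.11, 3.11]. Speed limits (rad/s): [2.57, 2.57, 3.14, 3.14, 3.14, 3.14].

### API

Orientations are given as a unit quaternion [w, x, y, z].
In Python, from workcell import bot gives the robot as it stands. The module is installed in compiled form; this text tells all that it offers.
- The arm moves only by the tool jog_arm, never from a script. Its arguments are lists of equal length, an entry for each row: "slide": the shift along the tool's x, y, z in mm, a list of three; "roll": the turn about the tool's z in degrees. In form: {"slide": [[x, y, z], ...], "roll": [roll, ...]}. A call has 1 to 8 rows; each row is the pose to reach, as a shift and turn from the pose commanded when the call began, along the tool's axes at that moment; what a row does not reach only later rows make up. A row lasts 1/8 s, in which the tool goes at most 62.5 mm and 10.7 degrees, less where a joint would pass 70% of its speed; a pose out of reach is approached as far as the arm can. A call with a gripper value outside its range is refused whole. "fingers" is the closure, from 0 (fully open) to 1 (shut), set as the call begins (left out, the last holds). The fingers move at their own pace and stop on an object; "squeeze" is the grip in N (left out, the last holds). Time passes only in rows, so rows that repeat a pose let the fingers close. It gives the time, the measured TCP pose, the force and the opening at its end, in the units of the state.
- bot.get_state(): the state, without advancing time (a new reading comes with each control period).
- bot.capture(name): name is "side" or "top"; returns (picture, depth): 420x560x3 uint8, red, green, blue; 420x560 float32, m along the optical axis (not along the pixel's ray), 0 where there is no reading.
- bot.camera_info(name): a dict with "fx", "fy", "cx", "cy" (pixels), "D" ([k1, k2, p1, p2, k3] as OpenCV has them; the pictures are not rectified), "R" (3x3) and "t" (3): a world point X has camera coordinates R X + t. Camera axes: x right, y down, z forward; pixel columns grow to the right and rows downward; lengths in m; the calibration is good to about 2 mm. A picture is of the moment at which its call begins. camera_info takes no time and is no camera call.
- bot.close_job(): hands the job in, once; it reports no verdict.
Trained networks look in the newest picture that a camera, given by its name, has taken for a name from the list of things; names that differ only in an ending like _2 or _b are one class to them, and where a whole thing is asked for, a point or a joint stands for the part that bears it (a point fixed in the world has none). Each returns a list of dicts, best first, with "p" (0 to 1); they miss things now and then, are a little off and sometimes report something else, mostly with a low value. They report only what shows in the picture. A call takes as long as a camera call.
- bot.find_in(camera, thing): "centre" ([column, row] in pixels, amid what is visible of it).
- bot.cut_out(camera, thing): "mask" (420x560 bool, what is visible of it) and "centre" ([column, row] in pixels, amid what is visible of it).
- bot.pinpoint(camera, thing): "centre" ([column, row] in pixels: a listed point, or the origin of a listed thing).
The state is a dict: "t": time; "q": joint angles; "joint_vel": joint speeds; "tau": joint torques, N m; "eef_pos": TCP position; "ee_rot": TCP orientation; "wrist_force": force on the tool from outside, world axes, zero at the start; "torque": the same for the moment, N m; "opening": finger opening in m.
Only numpy, scipy, OpenCV 4.12 (cv2) and the standard library are available. Lean on these libraries where they do the work, as an engineer would, in place of code of your own. Each camera call takes 0.05 s, during which the arm holds its last target.

### The job

Weigh the welded steel bracket that has an eye on top: hang it by its eye on the hook of the spring scale, letting the scale take up its weight gently so that the hook neither drops, springs back nor is overloaded when you let go. Let go and, once it hangs freely and has settled, press the readout box's hold button fully down to record the weight. Leave the bracket hanging and the other things on the bench where they are.

Things in the scene. Friction and masses are not known exactly. Their poses are not given: they have to be found in the camera images.
- bracket: welded steel bracket to weigh, standing on its flat foot. Origin under the foot's centre, x along its 190 mm length, z up. Foot 8 mm thick, 26 mm wide (70 over the middle 60 mm). End blocks for gripping; in the middle a post 14 (x) x 46 (y), 60 mm high, carries the eye. Both halves alike: it hangs level from the eye, 118 mm below it. Mass differs each time, 0.2 to 0.68 kg
- bracket_eye (a point): peak of the eye, at the bar's centre, 118 mm above the underside, mid-bracket. The eye is a pointed arch of 8 mm round bar standing across the bracket's length (facing along its x), opening 26 mm wide and about 52 mm high; the bar's inner surface at the peak is about 5 mm below this point
- bracket_end_a (a point): centre of one end block (30 x 30 mm, 40 mm high, on the bench at the start), at x = -80, z = 20 mm in the bracket's frame; grip it from above across the bracket's y
- bracket_end_b (a point): the same on the other end block, at x = +80 mm in the bracket's frame
- stand: fixed gallows stand of the scale. Origin on the bench straight below the hook; the hook's open side faces its -x. Base plate 12 mm thick, 115 wide, from 45 mm before to 195 behind the hook; 18 mm square column 170 mm behind and 50 to its +y; overhead arm 522 mm up. Scale body (40 deep, 75 wide) 362 to 512 mm up, its face 4 mm behind the hook's middle; a dark pointer moves down it with the hook
- hook_seat (a point): where the centre of the eye's bar comes to rest, 8.5 mm above the centre of the wire at the middle of the hook's V-shaped throat; 258 mm above the bench when empty; moves with the hook. The hook is a J of 7 mm wire: its point stands 15 mm before the middle (stand's -x), topping out 10 mm above this seat; the shank rises 12 mm behind
- hook (a joint): how far the hook is pulled down, m: 0 empty, 0.09 at most; it moves straight up and down only. The spring gives 80 N per m (10 mm per 0.8 N) after the first 0.2 N, and is lightly damped: let go with the weight not yet taken, or pulled too far, it jumps and bobs; so lower until the hand feels no weight
- readout: fixed grey readout box of the scale, 100 x 100 mm, 50 mm high, with a dark screen on its far half. Origin under its centre
- hold_button_top (a point): centre of the top of the white hold button (28 mm across) on the near half of the readout box, 22 mm towards the box's -x; pressed straight down
- hold_button (a joint): how far the button is pressed, m: 0 up, 0.006 fully down; springs back; fully down takes about 5 N
- plain_bracket: the look-alike part: same foot and end blocks as the bracket but no eye, only a low block in the middle (50 mm square, top 38 mm up). Not to be weighed; leave alone. Origin under its centre
- sprocket: steel sprocket disc, 110 mm across, 28 mm high, lying flat. Leave alone
- wrench: open-end wrench lying on the bench. Leave alone
- collar: steel ring, 48 mm across, 22 mm high. Leave alone
- hammer: hammer lying on the bench. Leave alone
- can: closed grey can, 66 mm across, 120 mm high. Leave alone
- jar: glass jar with steel cap, 70 mm across, 90 mm high. Leave alone

How it is judged:
By the outcome, as a careful person would: the job done as asked, in the order asked, and still so for the second after the job is handed in, with the robot touching nothing.
It also fails if it takes over 69 s, if anything falls off the work surface, if the arm or the gripper's body presses on something with over 40 N, if the wrist force passes 120 N, or if a joint passes its speed limit or range.

## Working session

There is one attempt and no reset: what is moved stays moved. The work goes in short steps, Python scripts to look and compute and a tool call to move; the robot and the scene stay as the last step left them, time stands still between calls to the robot, and variables do not carry over. Pictures are saved under pics/ and viewed, and the job is handed in when it is done.

Besides the shell and the picture viewer there is one more tool, called as name(argument=value, ...), one argument or row to a line, values as JSON. jog_arm: Moves the arm, as the interface text tells. Its arguments: {"type":"object","properties":{"slide":{"type":"array"},"roll":{"type":"array"},"fingers":{"type":"number"},"squeeze":{"type":"number"}},"required":["slide","roll"]}

```bash
mkdir -p pics
cat > h.py <<'E'
import numpy as np, cv2
from workcell import bot
def save(name,cam):
    im,d=bot.capture(cam); cv2.imwrite(f'pics/{name}.png',im[:,:,::-1]); np.save(f'pics/{name}.npy',d); return im,d
def ray(cam,px):
    c=bot.camera_info(cam);K=np.array([[c['fx'],0,c['cx']],[0,c['fy'],c['cy']],[0,0,1.]])
    u=cv2.undistortPoints(np.array([[px]],float),K,np.array(c['D'],float))[0,0]
    R=np.array(c['R']);t=np.array(c['t']);return -R.T@t, R.T@np.array([u[0],u[1],1.])
def atz(cam,px,z):
    o,d=ray(cam,px);return o+d*(z-o[2])/d[2]
def atd(cam,px,dep):
    o,d=ray(cam,px);return o+d*dep
def tri(p1,p2):
    A=np.zeros((3,3));b=np.zeros(3);r=[]
    for cam,px in (('side',p1),('top',p2)):
        o,d=ray(cam,px);d=d/np.linalg.norm(d);P=np.eye(3)-np.outer(d,d);A+=P;b+=P@o;r.append((o,P))
    X=np.linalg.solve(A,b);return X,[np.linalg.norm(P@(X-o)) for o,P in r]
def proj(cam,X):
    c=bot.camera_info(cam);K=np.array([[c['fx'],0,c['cx']],[0,c['fy'],c['cy']],[0,0,1.]])
    return cv2.projectPoints(np.array(X,float).reshape(-1,1,3),cv2.Rodrigues(np.array(c['R'],float))[0],np.array(c['t'],float),K,np.array(c['D'],float))[0][:,0]
E
python3 - <<'E'
from h import *
np.set_printoptions(precision=4,suppress=True)
for c in('side','top'):
    save(c+'0',c); i=bot.camera_info(c); print(c,i['fx'],-np.array(i['R']).T@np.array(i['t']),np.array(i['R'])[2])
names=['bracket','bracket_eye','bracket_end_a','bracket_end_b','hook_seat','hold_button_top','stand','readout','plain_bracket']
for n in names:
  for c in('side','top'):
    print(n,c,[(np.round(r['centre'],1).tolist(),round(float(r['p']),2)) for r in bot.pinpoint(c,n)][:4])
s=bot.get_state();print(s['t'],s['eef_pos'],s['ee_rot'],s['wrist_force'],s['opening'],bot.grasp_offset)
E
```

```text
side 519.5728262850033 [0.2471 1.0303 1.0251] [ 0.1773 -0.7616 -0.6233]
top 437.50443589540725 [ 0.2361 -0.0177  1.3914] [ 0.2085 -0.003  -0.978 ]
bracket side []
bracket top [([351.2, 180.7], 0.69), ([195.3, 232.6], 0.68)]
bracket_eye side [([260.7, 307.3], 0.8)]
bracket_eye top [([188.3, 221.3], 0.71)]
bracket_end_a side [([232.1, 334.5], 0.98)]
bracket_end_a top [([203.8, 253.5], 0.8), ([404.1, 174.6], 0.72), ([185.7, 205.3], 0.67)]
bracket_end_b side [([232.1, 334.5], 0.98)]
bracket_end_b top [([203.8, 253.5], 0.8), ([404.1, 174.6], 0.72), ([185.7, 205.3], 0.67)]
hook_seat side [([228.6, 182.0], 0.66)]
hook_seat top [([286.5, 165.2], 0.5), ([202.3, 252.3], 0.18)]
hold_button_top side [([252.7, 188.9], 0.43)]
hold_button_top top [([353.6, 181.7], 0.62)]
stand side []
stand top [([283.0, 188.3], 0.72)]
readout side [([243.9, 205.6], 0.71), ([322.3, 168.0], 0.59)]
readout top [([351.9, 180.2], 0.56)]
plain_bracket side [([315.4, 208.3], 0.83), ([192.5, 309.0], 0.72)]
plain_bracket top [([365.0, 247.0], 0.71), ([353.1, 178.5], 0.4)]
1.0 [ 0.213  -0.4798  0.3039] [ 0.      0.8384 -0.5451  0.    ] [-1.12   -0.6858  0.1009] 0.08540980156539271 0.0539
```

View pics/side0.png

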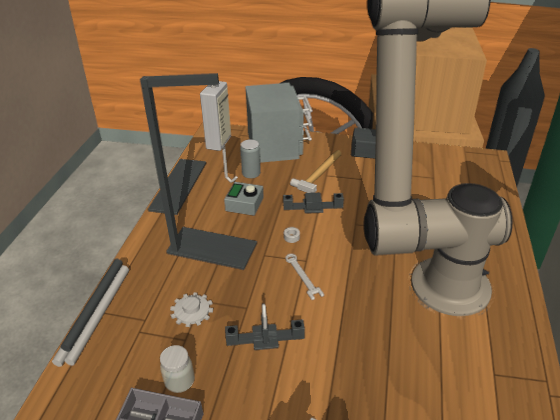

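View pics/top0.png

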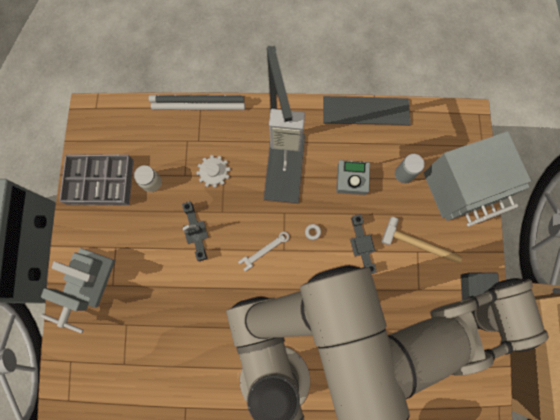

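The bracket with the eye is at top (195,232) and side (264,335). The hook is at top (285,165) and side (230,180), opening towards the robot. The readout is at top (353,178).

Run:
```python
from h import *
np.set_printoptions(precision=4,suppress=True)
t=cv2.imread('pics/top0.png');s=cv2.imread('pics/side0.png')
def crop(im,x,y,w,h,k):return cv2.resize(im[y:y+h,x:x+w],None,fx=k,fy=k,interpolation=cv2.INTER_CUBIC)
cv2.imwrite('pics/c1.png',np.hstack([crop(t,165,190,70,80,5),crop(t,255,100,70,80,5)]))
cv2.imwrite('pics/c2.png',np.hstack([crop(s,215,285,100,80,4),crop(s,190,130,100,80,4)]))
print('ends', [atz('top',p,.03)for p in((203.8,253.5),(185.7,205.3))], [atz('side',p,.03) for p in((232.1,334.5),)])
print('eye',tri((260.7,307.3),(188.3,221.3)))
print('seat',tri((228.6,182.0),(286.5,165.2)))
print('btn',tri((252.7,188.9),(353.6,181.7)))
```

```text
ends [array([0.3813, 0.2271, 0.03  ]), array([0.5349, 0.2929, 0.03  ])] [array([0.5271, 0.2934, 0.03  ])]
eye (array([0.4646, 0.2636, 0.11  ]), [np.float64(0.0037883608143471927), np.float64(0.0037883608143470457)])
seat (array([ 0.6078, -0.0267,  0.2404]), [np.float64(0.002596176539618729), np.float64(0.00259617653961872)])
btn (array([ 0.608 , -0.2406,  0.066 ]), [np.float64(0.001594072928482359), np.float64(0.0015940729284825343)])
```

View pics/c1.png

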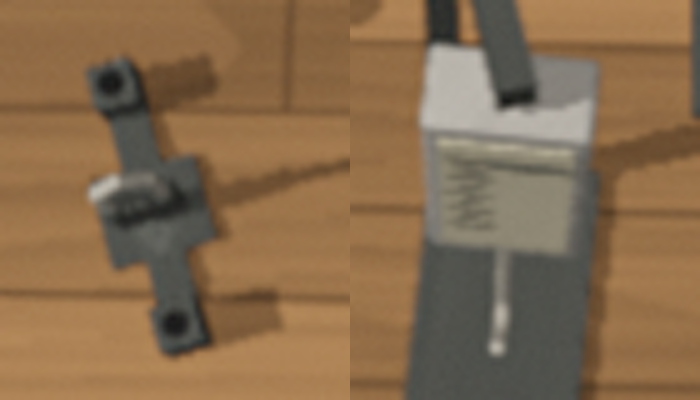

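View pics/c2.png

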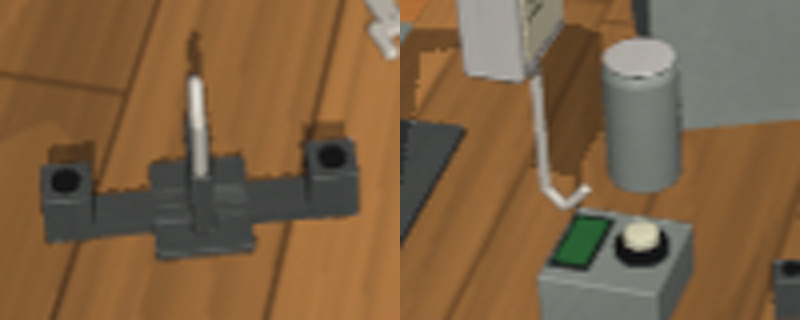

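Run:
```python
from h import *
np.set_printoptions(precision=4,suppress=True)
A=tri((298,323.75),(200.2,254.6));B=tri((231.5,330),(187.4,206.6));print('A',A,'B',B)
print('A z',atz('top',(200.2,254.6),.04),atz('side',(298,323.75),.04))
print('B z',atz('top',(187.4,206.6),.04),atz('side',(231.5,330),.04))
print('eye',tri((263.5,304.3),(184,227)))
for z in(.2495,.258): print('V', z,atz('side',(231.25,180.75),z))
print('tip',tri((236.75,177),(284.4,169.6)), atz('side',(236.75,177),.265),atz('top',(284.4,169.6),.265))
d=np.load('pics/top0.npy')
ds=np.load('pics/side0.npy')
# readout + depth
print('scale body face top', atd('top',(284,140),d[140,284]))
for p in[(270,140),(275,140),(284,132),(284,136),(284,146),(295,140),(298,132)]: print(p,atd('top',p,d[p[1],p[0]]))
print('btn',atd('top',(354,182),d[182,354]),atd('side',(251,189),ds[189,251]))
for p in[(340,163),(368,163),(342,190),(366,190)]: print(p,atd('top',p,d[p[1],p[0]]))
# base plate mask at z .012
h=np.zeros(d.shape+(3,))
vv,uu=np.mgrid[:420,:560]
pts=np.array([ (u,v) for v in range(100,210) for u in range(250,320)])
P=np.array([atd('top',p,d[p[1],p[0]]) for p in pts])
m=(P[:,2]>.007)&(P[:,2]<.018)&(d[pts[:,1],pts[:,0]]>0)
print(m.sum()); r=cv2.minAreaRect(P[m][:,:2].astype(np.float32)*1000);print(r,cv2.boxPoints(r))
im=np.zeros((420,560),np.uint8);im[pts[m][:,1],pts[m][:,0]]=255
cv2.imwrite('pics/m.png',cv2.resize(im[90:215,240:330],None,fx=4,fy=4))
m=(P[:,2]>.2)&(P[:,2]<.34)&(d[pts[:,1],pts[:,0]]>0); print(np.c_[pts[m],P[m]])
```

```text
A (array([0.3773, 0.2369, 0.0377]), [np.float64(0.00038606559491434223), np.float64(0.0003860655949142169)]) B (array([0.5297, 0.2857, 0.0367]), [np.float64(0.0004328431217976271), np.float64(0.00043284312179760887)])
A z [0.3766 0.2364 0.04  ] [0.3773 0.2387 0.04  ]
B z [0.5286 0.2849 0.04  ] [0.5292 0.2881 0.04  ]
eye (array([0.4497, 0.2715, 0.1305]), [np.float64(0.002056524880012001), np.float64(0.0020565248800119653)])
V 0.2495 [ 0.6012 -0.0219  0.2495]
V 0.258 [ 0.5973 -0.0104  0.258 ]
tip (array([ 0.5852, -0.0212,  0.2638]), [np.float64(3.951277527405719e-05), np.float64(3.951277527390926e-05)]) [ 0.5847 -0.0196  0.265 ] [ 0.5847 -0.0212  0.265 ]
scale body face top [ 0.6038 -0.019   0.4352]
(270, 140) [0.6088 0.0139 0.4212]
(275, 140) [0.6051 0.002  0.4312]
(284, 132) [ 0.6032 -0.0187  0.4858]
(284, 136) [ 0.6044 -0.0189  0.4589]
(284, 146) [ 0.6036 -0.0192  0.3957]
(295, 140) [ 0.6006 -0.0443  0.4444]
(298, 132) [ 0.6012 -0.0494  0.4918]
btn [ 0.6078 -0.2412  0.0694] [ 0.6082 -0.2272  0.0747]
(340, 163) [ 0.6778 -0.2014  0.0447]
(368, 163) [ 0.6775 -0.2916  0.0503]
(342, 190) [ 0.5862 -0.2055  0.0502]
(366, 190) [ 0.5883 -0.283   0.0466]Traceback (most recent call last):
  File "<stdin>", line 20, in <module>
  File "h.py", line 12, in atd
    o,d=ray(cam,px);return o+d*dep
        ~~~^^^^^^^^
  File "h.py", line 6, in ray
    c=bot.camera_info(cam);K=np.array([[c['fx'],0,c['cx']],[0,c['fy'],c['cy']],[0,0,1.]])
ValueError: time passes only in moves, steps and waits
```

```bash
python3 - <<'E'
s=open('h.py').read()
s=s.replace("def save","_C={}\ndef ci(n):\n    if n not in _C:_C[n]=bot.camera_info(n)\n    return _C[n]\ndef save",1).replace("c=bot.camera_info(cam)","c=ci(cam)")
s+='''
def cloud(cam,d):
    c=ci(cam);K=np.array([[c['fx'],0,c['cx']],[0,c['fy'],c['cy']],[0,0,1.]])
    v,u=np.mgrid[:420,:560];p=np.stack([u,v],-1).reshape(-1,1,2).astype(float)
    n=cv2.undistortPoints(p,K,np.array(c['D'],float))[:,0]
    X=np.c_[n,np.ones(len(n))]*d.reshape(-1,1)
    X=(X-np.array(c['t']))@np.array(c['R']);X[d.reshape(-1)<=0]=np.nan
    return X.reshape(420,560,3)
'''
open('h.py','w').write(s)
E
python3 - <<'E'
from h import *
np.set_printoptions(precision=4,suppress=True)
P=cloud('top',np.load('pics/top0.npy'))
def rect(u0,u1,v0,v1,z0,z1,n):
    Q=P[v0:v1,u0:u1]; m=(Q[...,2]>z0)&(Q[...,2]<z1)
    r=cv2.minAreaRect((Q[m][:,:2]*1000).astype(np.float32));print(n,m.sum(),r,cv2.boxPoints(r).tolist());
    cv2.imwrite('pics/m_%s.png'%n,cv2.resize(m.astype(np.uint8)*255,None,fx=4,fy=4))
rect(255,315,145,208,.009,.016,'base')
rect(265,303,128,152,.365,.51,'face')
rect(175,213,195,265,.033,.047,'ends')
rect(175,213,195,265,.004,.2,'br')
rect(330,380,155,200,.042,.06,'box')
# face line fit
Q=P[128:152,268:302].reshape(-1,3);Q=Q[(Q[:,2]>.38)&(Q[:,2]<.49)]
f=np.polyfit(Q[:,1],Q[:,0],1);print('face x=',f,np.std(Q[:,0]-np.polyval(f,Q[:,1])))
Q=P[150:180,270:300].reshape(-1,3);Q=Q[(Q[:,2]>.2)&(Q[:,2]<.36)];print(Q)
S=cloud('side',np.load('pics/side0.npy'))
Q=S[140:190,218:245].reshape(-1,3);Q=Q[(Q[:,2]>.22)&(Q[:,2]<.36)&(Q[:,1]>-.06)&(Q[:,1]<.03)];print('side hook',Q[np.argsort(Q[:,2])])
Q=S[295:345,250:280].reshape(-1,3);Q=Q[(Q[:,2]>.07)&(Q[:,2]<.16)];print('side eye',Q[np.argsort(-Q[:,2])][:40:2])
Q=P[215:240,175:205].reshape(-1,3);Q=Q[(Q[:,2]>.07)&(Q[:,2]<.16)];print('top eye',Q[np.argsort(-Q[:,2])][::2])
E
```

```text
base 1409 ((645.9867553710938, -17.907325744628906), (118.12061309814453, 216.7989959716797), 86.15047454833984) [[533.8667602539062, -69.55683135986328], [750.1765747070312, -84.11193084716797], [758.1067504882812, 33.74217987060547], [541.7969360351562, 48.297279357910156]]
face 703 ((604.4696044921875, -21.45926284790039), (74.94078063964844, 7.700816631317139), 84.51805877685547) [[597.05712890625, -58.39044189453125], [604.7227783203125, -59.12611389160156], [611.882080078125, 15.471916198730469], [604.2164306640625, 16.20758819580078]]
ends 205 ((453.25323486328125, 260.13946533203125), (188.08135986328125, 43.540130615234375), 15.10207748413086) [[356.7884521484375, 256.6563415527344], [368.13238525390625, 214.61996459960938], [549.718017578125, 263.6225891113281], [538.3740844726562, 305.6589660644531]]
br 1040 ((463.0819091796875, 269.92803955078125), (228.64401245117188, 122.47930145263672), 2.466810703277588) [[346.23004150390625, 326.1904296875], [351.50164794921875, 203.8246307373047], [579.9337768554688, 213.6656494140625], [574.6621704101562, 336.03143310546875]]
box 8
[... 5484 characters left out ...]
485 0.2733 0.1105]
 [0.4502 0.2762 0.11  ]
 [0.4526 0.2761 0.1093]
 [0.4459 0.2849 0.1071]
 [0.4524 0.2771 0.1069]
 [0.4502 0.2764 0.1067]
 [0.4475 0.2781 0.1057]
 [0.4492 0.2811 0.1054]]
top eye [[0.4551 0.2584 0.1228]
 [0.4522 0.2554 0.1221]
 [0.4524 0.2586 0.1211]
 [0.4525 0.2679 0.1197]
 [0.4497 0.265  0.1184]
 [0.4562 0.2568 0.1165]
 [0.4592 0.263  0.1164]
 [0.4505 0.2691 0.1135]
 [0.454  0.2546 0.1122]
 [0.4478 0.2725 0.1113]
 [0.4574 0.2491 0.1105]
 [0.4577 0.2433 0.1091]
 [0.4483 0.2762 0.1083]
 [0.4549 0.2435 0.1076]
 [0.4455 0.2794 0.1066]
 [0.4458 0.2768 0.1047]
 [0.4467 0.275  0.0997]
 [0.446  0.2781 0.0852]
 [0.4494 0.2756 0.0833]
 [0.4474 0.277  0.0764]
 [0.4483 0.2749 0.0715]]
```

```bash
cat >> h.py <<'E'
def axes():
    s=bot.get_state();w,x,y,z=s['ee_rot']
    from scipy.spatial.transform import Rotation as Ro
    return s,Ro.from_quat([x,y,z,w]).as_matrix()
def plan(*wp):
    "wp: (x,y,z,tool x yaw deg) -> slide mm, roll"
    s,R=axes();p=np.array(s['eef_pos']);yaw=np.degrees(np.arctan2(R[1,0],R[0,0]))
    print('t',round(s['t'],2),'p',np.round(p,4),'yaw',round(yaw,2),'z',np.round(R[:,2],3),'F',np.round(s['wrist_force'],2),'T',np.round(s['torque'],2),'q',np.round(s['q'],2),'op',s['opening'])
    for w in wp:
        print(np.round(R.T@(np.array(w[:3])-p)*1000,1).tolist(), round(-(((w[3]-yaw)+180)%360-180),1))
E
python3 -c "
from h import *
plan((.36,-.3,.3,-66),(.42,-.1,.3,-68),(.42,.06,.3,-70),(.377,.237,.25,-72.2),(.377,.237,.12,-72.2))"
```

```text
t 1.0 p [ 0.213  -0.4798  0.3039] yaw -66.06 z [ 0. -0. -1.] F [-1.12 -0.69  0.1 ] T [-0.   -0.03  0.  ] q [-1.3   0.34  1.52  0.    1.28 -0.15] op 0.08540980156539271
[-104.7, -207.3, 3.9] -0.1
[-263.2, -343.3, 3.9] 1.9
[-409.4, -408.2, 3.9] 3.9
[-588.7, -440.7, 53.9] 6.1
[-588.7, -440.7, 183.9] 6.1
```

jog_arm(
  slide=[
    [-26,-52,4],
    [-52,-104,4],
    [-78,-156,4],
    [-105,-207,4],
    [-144,-241,4],
    [-184,-275,4],
    [-224,-309,4],
    [-263,-343,4],
  ],
  roll=[0,0,0,0,0,1,2,2],
  fingers=0,
)

```text
t: 2.0
eef_pos: [0.4201, -0.0987, 0.3001]
ee_rot: [-0.0, 0.829, -0.56, 0.0]
wrist_force: [0.7, -0.7, -0.9]
opening: 0.0854
```

```bash
python3 -c "
from h import *
plan((.42,.06,.3,-70),(.377,.237,.25,-72.2),(.377,.237,.12,-72.2))"
```

```text
t 2.0 p [ 0.4201 -0.0987  0.3001] yaw -68.08 z [ 0.001 -0.    -1.   ] F [ 0.74 -0.67 -0.85] T [ 0.03 -0.   -0.02] q [-0.41  0.17  1.77 -0.    1.2   0.78] op 0.08541519218142714
[-147.2, -59.1, 0.1] 1.9
[-327.5, -85.3, 50.0] 4.1
[-327.6, -85.2, 180.0] 4.1
```

jog_arm(
  slide=[
    [-49,-20,0],
    [-98,-40,0],
    [-147,-59,0],
    [-200,-67,10],
    [-250,-74,20],
    [-300,-82,30],
    [-327,-85,50],
    [-327,-85,50],
  ],
  roll=[0,1,2,3,3,4,4,4],
)

```text
t: 3.0
eef_pos: [0.3753, 0.2358, 0.2488]
ee_rot: [0.001, 0.81, -0.587, -0.001]
wrist_force: [0.7, 0.2, -0.9]
opening: 0.0854
```

```bash
python3 -c "
from h import *
save('top1','top');save('side1','side')
plan((.377,.237,.12,-72.2),(.377,.237,.078,-72.2))
t=cv2.imread('pics/top1.png');s=cv2.imread('pics/side1.png')
cv2.imwrite('pics/c3.png',np.hstack([cv2.resize(t[180:290,150:260],None,fx=3.6,fy=3.6),cv2.resize(s[250:360,210:320],None,fx=3.6,fy=3.6)]))"
```

```text
t 3.1 p [0.3767 0.2345 0.2501] yaw -72.02 z [ 0. -0. -1.] F [-0.12 -0.53  0.19] T [-0.03 -0.01  0.07] q [ 0.38  0.25  1.82 -0.    1.07  1.64] op 0.08531919102173406
[-2.4, -1.0, 130.1] 0.2
[-2.4, -1.0, 172.1] 0.2
```

View pics/c3.png

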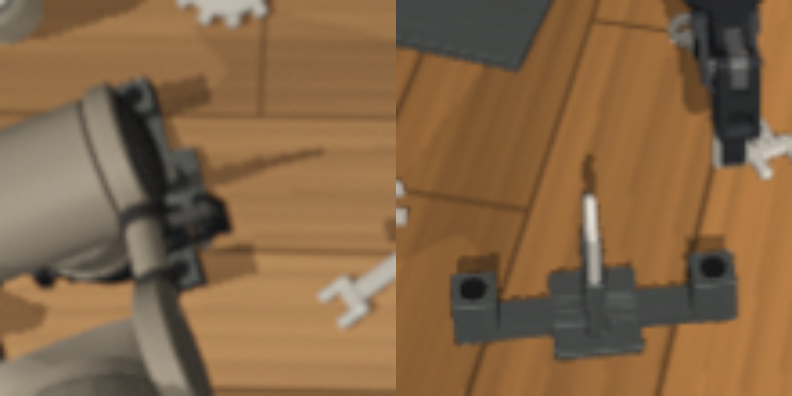

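jog_arm(
  slide=[
    [-2,-1,50],
    [-2,-1,100],
    [-2,-1,130],
    [-2,-1,150],
    [-2,-1,165],
    [-2,-1,172],
    [-2,-1,172],
    [-2,-1,172],
  ],
  roll=[0,0,0,0,0,0,0,0],
)

```text
t: 4.1
eef_pos: [0.3774, 0.2369, 0.0786]
ee_rot: [-0.001, 0.809, -0.588, 0.0]
wrist_force: [-0.1, 0.4, 0.0]
opening: 0.0852
```

```bash
python3 -c "
from h import *
save('top2','top');save('side2','side')
plan((.377,.237,.078,-72.2))
t=cv2.imread('pics/top2.png');s=cv2.imread('pics/side2.png')
cv2.imwrite('pics/c4.png',np.hstack([cv2.resize(t[180:290,150:260],None,fx=3.6,fy=3.6),cv2.resize(s[250:360,210:320],None,fx=3.6,fy=3.6)]))"
```

```text
t 4.2 p [0.3772 0.237  0.0785] yaw -72.06 z [ 0.001  0.    -1.   ] F [-0.29  0.2  -0.42] T [ 0.02  0.   -0.01] q [ 0.39  0.54  1.99 -0.    0.61  1.65] op 0.08542898081764334
[-0.0, 0.2, 0.5] 0.1
```

View pics/c4.png

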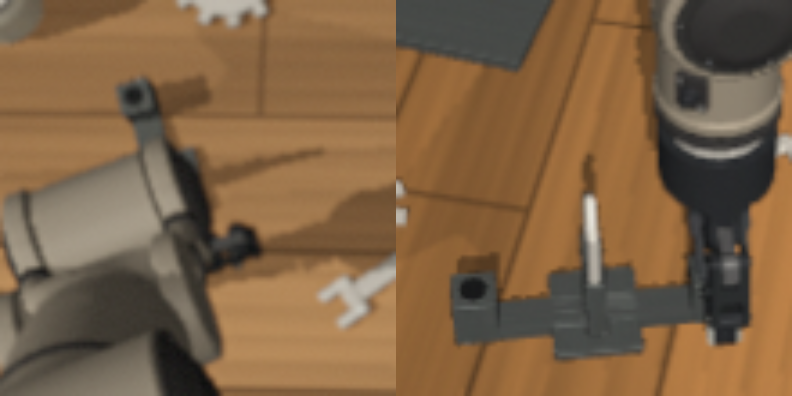

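jog_arm(
  slide=[
    [0,0,0],
    [0,0,0],
    [0,0,0],
    [0,0,0],
    [0,0,0],
    [0,0,0],
    [0,0,0],
    [0,0,0],
  ],
  roll=[0,0,0,0,0,0,0,0],
  fingers=1,
  squeeze=100,
)

```text
t: 5.2
eef_pos: [0.3768, 0.2371, 0.0782]
ee_rot: [-0.0, 0.809, -0.588, 0.0]
wrist_force: [-1.5, 0.9, 4.2]
opening: 0.0289
```

jog_arm(
  slide=[
    [0,0,-5],
    [0,0,-10],
    [0,0,-15],
    [0,0,-20],
    [0,0,-30],
    [0,0,-40],
    [0,0,-40],
    [0,0,-40],
  ],
  roll=[0,0,0,0,0,0,0,0],
)

```text
t: 6.2
eef_pos: [0.3767, 0.2369, 0.1179]
ee_rot: [0.0, 0.809, -0.588, 0.0]
wrist_force: [0.3, 0.3, -5.7]
opening: 0.0289
```

```bash
python3 -c "
from h import *
save('side3','side')
plan((.377,.237,.078,-72.2))
for i in range(3): save('side3','side');s=bot.get_state();print(s['wrist_force'],s['torque'])
s=cv2.imread('pics/side3.png')
cv2.imwrite('pics/c5.png',cv2.resize(s[250:360,210:320],None,fx=5,fy=5))"
```

```text
t 6.25 p [0.3766 0.2369 0.1177] yaw -72.06 z [-0. -0. -1.] F [-0.16  0.75 -6.09] T [-0.13  0.49 -0.01] q [ 0.39  0.46  1.97 -0.    0.71  1.65] op 0.02900780199150002
[-0.0, -0.4, 39.7] 0.1
[-0.19559111 -0.47398828 -6.77286071] [-0.19308479  0.4542671   0.02267169]
[-0.83130734 -0.41431786 -6.12417065] [-0.16818368  0.48508427  0.02871211]
[ 0.5742938   0.99366302 -6.0024295 ] [-0.12651851  0.46951167  0.01792817]
```

View pics/c5.png

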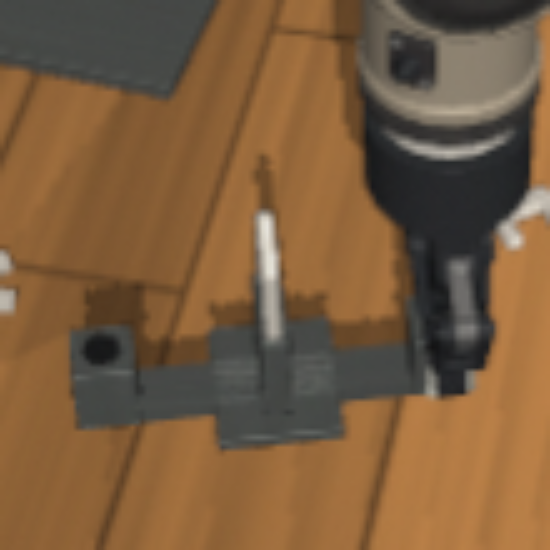

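```bash
python3 -c "
from h import *
plan((.377,.237,.255,-72.2),(.451,-.0103,.255,-94.3))"
```

```text
t 6.4 p [0.3767 0.2369 0.1176] yaw -72.07 z [-0.001 -0.    -1.   ] F [ 0.57  0.99 -6.  ] T [-0.13  0.47  0.02] q [ 0.39  0.46  1.97 -0.    0.71  1.65] op 0.028587113124786304
[0.0, -0.2, -137.4] 0.1
[258.1, 5.5, -137.4] 22.2
```

jog_arm(
  slide=[
    [0,0,-20],
    [0,0,-50],
    [5,0,-80],
    [20,0,-110],
    [40,0,-130],
    [65,1,-137],
    [95,2,-137],
    [125,2,-137],
  ],
  roll=[0,0,0,1,3,5,7,9],
)

```text
t: 7.4
eef_pos: [0.4132, 0.1166, 0.2546]
ee_rot: [0.0, 0.76, -0.65, -0.0]
wrist_force: [1.1, -0.7, -7.8]
opening: 0.0285
```

```bash
python3 -c "
from h import *
plan((.451,-.0103,.255,-94.3))"
```

```text
t 7.4 p [0.4132 0.1166 0.2546] yaw -81.11 z [-0.001 -0.    -1.   ] F [ 1.12 -0.7  -7.8 ] T [-0.08  0.49  0.03] q [ 0.1   0.22  1.85 -0.    1.08  1.51] op 0.028533509485401235
[131.2, -17.7, -0.3] 13.2
```

jog_arm(
  slide=[
    [30,-4,0],
    [60,-8,0],
    [88,-12,0],
    [110,-15,0],
    [125,-17,0],
    [131,-18,0],
    [131,-18,0],
    [131,-18,0],
  ],
  roll=[3,6,9,11,12,13,13,13],
)

```text
t: 8.4
eef_pos: [0.4513, -0.0086, 0.2548]
ee_rot: [-0.0, -0.682, 0.731, 0.0]
wrist_force: [-0.1, 0.1, -6.4]
opening: 0.0288
```

```bash
python3 -c "
from h import *
save('top4','top');save('side4','side')
plan((.451,-.0103,.255,-94.3))
t=cv2.imread('pics/top4.png');s=cv2.imread('pics/side4.png')
cv2.imwrite('pics/c6.png',np.hstack([cv2.resize(t[120:220,235:335],None,fx=4,fy=4),cv2.resize(s[150:250,200:300],None,fx=4,fy=4)]))
for n in ('bracket_eye','bracket_end_b','hook_seat'):
  for c in('side','top'):
    print(n,c,[(np.round(r['centre'],1).tolist(),round(float(r['p']),2)) for r in bot.pinpoint(c,n)][:4])
"
```

```text
t 8.5 p [ 0.4514 -0.0086  0.2549] yaw -94.0 z [-0.  0. -1.] F [-0.33 -0.39 -6.8 ] T [0.01 0.54 0.02] q [-0.19  0.26  1.79  0.    1.09  1.45] op 0.028748525189595656
[1.7, 0.3, -0.1] 0.3
bracket_eye side [([254.5, 169.9], 0.95)]
bracket_eye top [([281.4, 186.6], 0.51)]
bracket_end_b side [([228.5, 196.7], 0.77), ([283.8, 205.6], 0.6)]
bracket_end_b top [([286.2, 166.5], 0.72)]
hook_seat side [([226.4, 180.6], 0.6), ([314.8, 205.3], 0.45)]
hook_seat top []
```

View pics/c6.png

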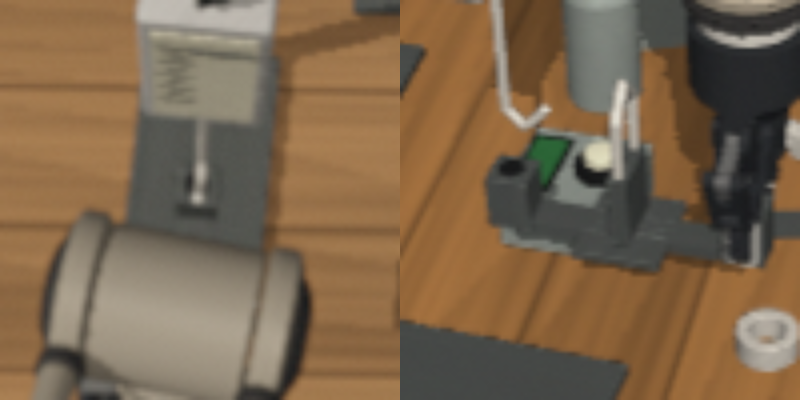

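```bash
python3 -c "
from h import *
np.set_printoptions(precision=4,suppress=True)
print(proj('side',[[.5312,-.0142,.2945],[.6005,-.0215,.2495],[.5856,-.0204,.268]]), proj('top',[[.611,-.0195,.2165]]))
S=cloud('side',np.load('pics/side4.npy'))
Q=S[165:205,248:262].reshape(-1,3);Q=Q[(Q[:,2]>.24)&(Q[:,2]<.32)&(abs(Q[:,1])<.06)];print(Q[np.argsort(-Q[:,2])])
Q=S[185:200,220:238].reshape(-1,3);Q=Q[(Q[:,2]>.205)&(Q[:,2]<.235)];print('B top',len(Q),Q.mean(0),Q.max(0),Q.min(0))
P=cloud('top',np.load('pics/top4.npy'))
Q=P[160:178,275:297].reshape(-1,3);Q=Q[(Q[:,2]>.2)&(Q[:,2]<.235)];print('B top',len(Q),Q.mean(0),Q.max(0),Q.min(0))
"
```

```text
[[255.9995 170.7088]
 [231.4484 180.865 ]
 [236.41   175.8166]] [[283.7699 165.7597]]
[[ 0.531  -0.0139  0.2969]
 [ 0.5335 -0.0136  0.2968]
 [ 0.5305 -0.0114  0.2956]
 [ 0.5321 -0.0074  0.295 ]
 [ 0.5296 -0.0079  0.295 ]
 [ 0.5334 -0.0127  0.2943]
 [ 0.5285 -0.0137  0.2943]
 [ 0.5281 -0.0119  0.2925]
 [ 0.5367 -0.0153  0.2922]
 [ 0.5347 -0.0069  0.292 ]
 [ 0.5313 -0.0035  0.2917]
 [ 0.529  -0.0044  0.2914]
 [ 0.5325 -0.0083  0.2914]
 [ 0.53   -0.0087  0.2914]
 [ 0.528  -0.0004  0.2912]
 [ 0.533   0.      0.2909]
 [ 0.5362 -0.013   0.2908]
 [ 0.5343 -0.005   0.2903]
 [ 0.533   0.0005  0.2882]
 [ 0.5319 -0.0053  0.2874]
 [ 0.5298  0.0032  0.2874]
 [ 0.5313  0.0077  0.2873]
 [ 0.5313 -0.0025  0.2864]
 [ 0.5278  0.0011  0.2862]
 [ 0.5296 -0.0167  0.2861]
 [ 0.5369 -0.004   0.2846]
 [ 0.5288 -0.024   0.2843]
 [ 0.5361 -0.0007  0.284 ]
 [ 0.5298 -0.0065  0.2838]
 [ 0.5339 -0.0022  0.2832]
 [ 0.5304  0.0016  0.2832]
 [ 0.5356  0.0017  0.2826]
 [ 0.5286 -0.0226  0.2822]
 [ 0.5326  0.0034  0.2811]
 [ 0.5357  0.0018  0.2796]
 [ 0.5338  0.0096  0.2791]
 [ 0.5313  0.0091  0.2791]
 [ 0.53    0.00
[... 1513 characters left out ...]
   0.2498]
 [ 0.5277 -0.0247  0.2498]
 [ 0.5339 -0.0284  0.2496]
 [ 0.5337  0.0052  0.2482]
 [ 0.5312  0.0046  0.2481]
 [ 0.5312 -0.0277  0.2472]
 [ 0.5279 -0.0252  0.2463]
 [ 0.5309  0.0062  0.2462]
 [ 0.5341 -0.0288  0.2461]
 [ 0.5361  0.0065  0.2457]
 [ 0.5328  0.0093  0.245 ]
 [ 0.5303 -0.0236  0.2439]
 [ 0.5343  0.0036  0.2438]
 [ 0.5358  0.0081  0.2437]
 [ 0.5343 -0.0289  0.2428]
 [ 0.5312  0.0057  0.2426]
 [ 0.5289  0.0046  0.2421]
 [ 0.5286 -0.0272  0.2416]
 [ 0.5323 -0.0313  0.2414]
 [ 0.5334  0.0078  0.2407]]
B top 115 [ 0.6101 -0.0136  0.213 ] [ 0.6279 -0.0012  0.2199] [ 0.5958 -0.0386  0.2052]
B top 103 [ 0.6077 -0.0183  0.2144] [ 0.6266 -0.0034  0.2229] [ 0.5935 -0.0344  0.2005]
```

```bash
python3 -c "
from h import *
plan((.4514,-.0086,.2485,-94.3),(.5197,-.0160,.2485,-94.3))"
```

```text
t 8.8 p [ 0.4515 -0.009   0.2549] yaw -94.05 z [ 0. -0. -1.] F [-0.6  -0.7  -6.37] T [ 0.1   0.56 -0.01] q [-0.19  0.26  1.79 -0.    1.09  1.45] op 0.028559445886662628
[-0.4, 0.2, 6.4] 0.3
[2.2, -68.5, 6.4] 0.3
```

jog_arm(
  slide=[
    [0,0,6],
    [0,-10,6],
    [1,-22,6],
    [1,-34,6],
    [2,-46,6],
    [2,-58,6],
    [2,-68,6],
    [2,-68,6],
  ],
  roll=[0,0,0,0,0,0,0,0],
)

```text
t: 9.8
eef_pos: [0.5199, -0.016, 0.2487]
ee_rot: [-0.0, -0.682, 0.732, -0.0]
wrist_force: [-1.1, -0.8, -6.8]
opening: 0.0288
```

```bash
python3 -c "
from h import *
save('top5','top');save('side5','side')
plan((.5197,-.0160,.2185,-94.3))
F=[]
for i in range(8): save('side5','side');s=bot.get_state();F.append(list(s['wrist_force'])+list(s['torque']))
print(np.mean(F,0),np.std(F,0))
t=cv2.imread('pics/top5.png');s=cv2.imread('pics/side5.png')
cv2.imwrite('pics/c7.png',np.hstack([cv2.resize(t[120:220,235:335],None,fx=4,fy=4),cv2.resize(s[150:230,190:270],None,fx=5,fy=5)]))
S=cloud('side',np.load('pics/side5.npy'))
Q=S[160:200,225:240].reshape(-1,3);Q=Q[(Q[:,2]>.27)&(Q[:,2]<.31)&(abs(Q[:,1])<.06)];print(np.round(Q[np.argsort(-Q[:,2])],4)[:24])
"
```

```text
t 9.9 p [ 0.519  -0.0159  0.2487] yaw -94.06 z [-0.001  0.    -1.   ] F [-0.25 -0.31 -4.88] T [0.02 0.55 0.01] q [-0.18  0.38  1.62 -0.    1.13  1.46] op 0.02871411324790684
[0.0, -0.8, 30.2] 0.2
[-2.41989614e-01 -3.57507377e-01 -6.10886237e+00  3.12892812e-02
  5.24088025e-01  1.49854295e-03] [0.15081945 0.53568459 0.41789184 0.0116914  0.02286873 0.03476297]
[[ 0.6118 -0.0171  0.3094]
 [ 0.6102 -0.02    0.3077]
 [ 0.6106 -0.0206  0.3042]
 [ 0.6096 -0.0169  0.3038]
 [ 0.6147 -0.0245  0.3012]
 [ 0.6137 -0.021   0.3006]
 [ 0.614  -0.0212  0.2974]
 [ 0.6115 -0.0218  0.2973]
 [ 0.6106 -0.0185  0.2965]
 [ 0.6138 -0.02    0.2952]
 [ 0.6134 -0.018   0.2934]
 [ 0.6004 -0.0184  0.2917]
 [ 0.6122 -0.0223  0.2908]
 [ 0.6024 -0.0157  0.2902]
 [ 0.5975 -0.0171  0.2898]
 [ 0.6114 -0.0193  0.2898]
 [ 0.6143 -0.0199  0.2891]
 [ 0.6018 -0.0132  0.2888]
 [ 0.5996 -0.0148  0.288 ]
 [ 0.5997 -0.0243  0.2878]
 [ 0.5975 -0.0165  0.2871]
 [ 0.6141 -0.0186  0.2869]
 [ 0.5966 -0.0129  0.2866]
 [ 0.6119 -0.02    0.2862]]
```

View pics/c7.png

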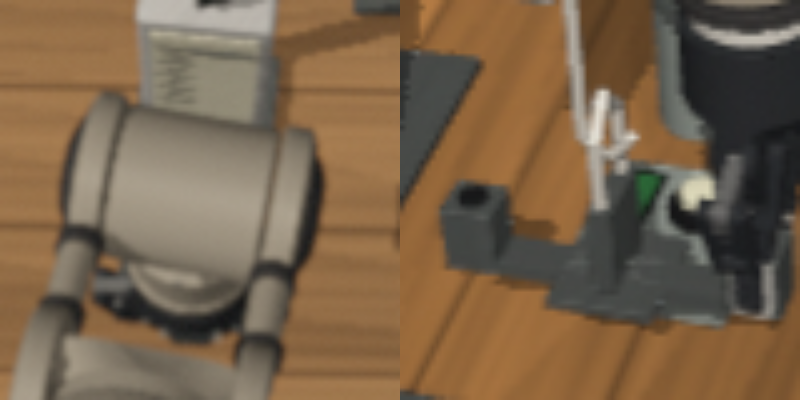

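jog_arm(
  slide=[
    [0,0,8],
    [0,0,16],
    [0,0,22],
    [0,0,26],
    [0,0,30],
    [0,0,34],
    [0,0,38],
    [0,0,42],
  ],
  roll=[0,0,0,0,0,0,0,0],
)

```text
t: 11.3
eef_pos: [0.5194, -0.016, 0.2068]
ee_rot: [0.0, -0.682, 0.732, -0.0]
wrist_force: [0.3, 0.7, -5.8]
opening: 0.0289
```

```bash
cat >> h.py <<'E'
def forces(name,n=8):
    F=[]
    for i in range(n): save(name,'side');s=bot.get_state();F.append(list(s['wrist_force'])+list(s['torque']))
    print('F,T',np.round(np.mean(F,0),3),np.round(np.std(F,0),3))
E
python3 -c "
from h import *
forces('side6')
plan((.5197,-.0160,.1445,-94.3))
s=cv2.imread('pics/side6.png')
cv2.imwrite('pics/c8.png',cv2.resize(s[80:240,180:280],None,fx=3.7,fy=3.7))
"
```

```text
F,T [ 0.709  0.516 -4.872  0.072  0.33   0.061] [0.697 0.349 0.364 0.023 0.033 0.024]
t 11.7 p [ 0.5194 -0.016   0.2071] yaw -94.06 z [ 0. -0. -1.] F [ 0.15  0.59 -4.79] T [0.09 0.37 0.09] q [-0.18  0.43  1.68 -0.    1.03  1.46] op 0.02868792865556963
[-0.0, -0.3, 62.6] 0.2
```

View pics/c8.png

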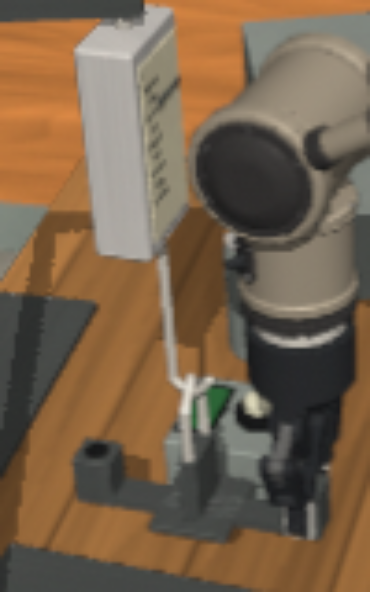

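jog_arm(
  slide=[
    [0,0,6],
    [0,0,12],
    [0,0,18],
    [0,0,24],
    [0,0,30],
    [0,0,36],
    [0,0,42],
    [0,0,45],
  ],
  roll=[0,0,0,0,0,0,0,0],
)

```text
t: 12.7
eef_pos: [0.5196, -0.016, 0.1617]
ee_rot: [0.0, -0.682, 0.732, -0.0]
wrist_force: [4.8, 1.0, -1.3]
opening: 0.0287
```

```bash
python3 -c "
from h import *
forces('side7',14)
plan((.5197,-.0160,.1445,-94.3))
s=cv2.imread('pics/side7.png')
cv2.imwrite('pics/c9.png',cv2.resize(s[80:240,180:280],None,fx=3.7,fy=3.7))
"
```

```text
F,T [ 4.872  0.808 -1.143  0.077 -0.218  0.077] [0.501 0.565 0.419 0.032 0.034 0.029]
t 13.4 p [ 0.5195 -0.016   0.1621] yaw -94.06 z [ 0.001 -0.    -1.   ] F [ 4.93  0.75 -0.44] T [ 0.1  -0.28  0.06] q [-0.18  0.49  1.73 -0.    0.92  1.46] op 0.028643975748459345
[-0.0, -0.2, 17.6] 0.2
```

View pics/c9.png

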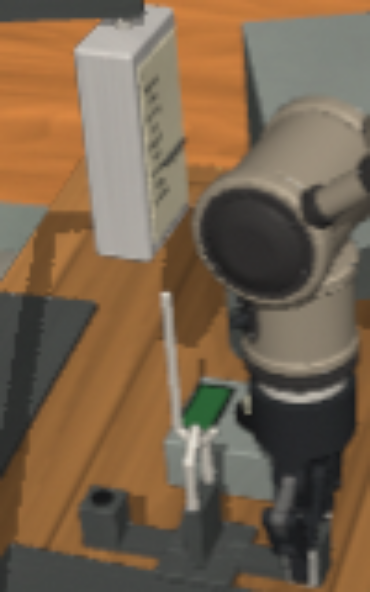

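jog_arm(
  slide=[
    [0,-0.5,0],
    [0,-1,0],
    [0,-1.5,0],
    [0,-2,0],
    [0,-2,0],
  ],
  roll=[0,0,0,0,0],
)

```text
t: 14.02
eef_pos: [0.5205, -0.016, 0.1616]
ee_rot: [-0.001, -0.682, 0.732, 0.001]
wrist_force: [-2.2, 1.5, -2.0]
opening: 0.029
```

```bash
python3 -c "
from h import *
forces('side8',10)
plan((.5197,-.0160,.1445,-94.3))
"
```

```text
F,T [-3.716  1.91  -1.27   0.116  0.341  0.122] [0.764 0.489 0.5   0.028 0.063 0.027]
t 14.53 p [ 0.5209 -0.016   0.1618] yaw -94.06 z [-0.001  0.    -1.   ] F [-4.89  1.23 -1.6 ] T [0.12 0.44 0.09] q [-0.18  0.5   1.72 -0.    0.93  1.46] op 0.028592634450887527
[0.0, 1.2, 17.3] 0.2
```

jog_arm(
  slide=[
    [-0.2,0.4,0],
    [-0.5,0.9,0],
    [-0.5,0.9,0],
    [-0.5,0.9,0],
  ],
  roll=[0,0,0,0],
)

```text
t: 15.02
eef_pos: [0.5207, -0.0157, 0.162]
ee_rot: [0.0, -0.682, 0.732, -0.0]
wrist_force: [-2.4, -0.1, -1.5]
opening: 0.0288
```

```bash
python3 -c "
from h import *
forces('side9',10)
plan((.5197,-.0160,.1445,-94.3))
"
```

```text
F,T [-1.295 -0.86  -1.129 -0.043  0.185 -0.094] [0.652 0.742 0.225 0.041 0.03  0.038]
t 15.53 p [ 0.5206 -0.0156  0.162 ] yaw -94.07 z [ 0. -0. -1.] F [-0.78 -1.86 -0.64] T [-0.14  0.15 -0.15] q [-0.18  0.49  1.72 -0.    0.92  1.46] op 0.028743132337495602
[0.4, 0.8, 17.5] 0.2
```

jog_arm(
  slide=[
    [0.1,0.2,2],
    [0.2,0.3,4],
    [0.2,0.3,6],
    [0.2,0.3,8],
    [0.2,0.3,10],
    [0.2,0.3,10],
    [0.2,0.3,10],
  ],
  roll=[0,0,0,0,0,0,0],
)

```text
t: 16.4
eef_pos: [0.5203, -0.0157, 0.152]
ee_rot: [0.0, -0.682, 0.732, -0.0]
wrist_force: [2.0, -0.4, -1.0]
opening: 0.0291
```

```bash
python3 -c "
from h import *
forces('side10',24)
plan((.5197,-.0160,.1445,-94.3))
s=cv2.imread('pics/side10.png')
cv2.imwrite('pics/c10.png',cv2.resize(s[80:240,180:280],None,fx=3.7,fy=3.7))
"
```

```text
F,T [ 3.237 -0.51  -0.593 -0.017 -0.162 -0.03 ] [0.468 0.45  0.381 0.035 0.041 0.034]
t 17.6 p [ 0.5201 -0.0157  0.1519] yaw -94.06 z [ 0. -0. -1.] F [ 2.99 -0.07 -0.94] T [-0.01 -0.16 -0.05] q [-0.18  0.51  1.73 -0.    0.9   1.46] op 0.02895869293773974
[0.3, 0.4, 7.4] 0.2
```

View pics/c10.png

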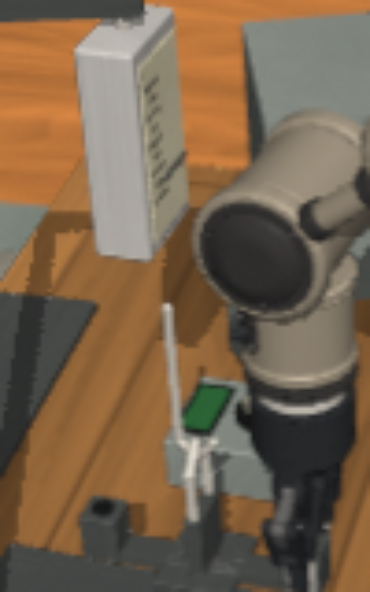

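jog_arm(
  slide=[
    [0,-0.2,2],
    [0,-0.4,4],
    [0,-0.4,6],
    [0,-0.4,7],
    [0,-0.4,7],
    [0,-0.4,7],
  ],
  roll=[0,0,0,0,0,0],
)

```text
t: 18.35
eef_pos: [0.5204, -0.0158, 0.1449]
ee_rot: [-0.0, -0.682, 0.732, 0.0]
wrist_force: [1.8, 0.4, -0.1]
opening: 0.0289
```

```bash
python3 -c "
from h import *
forces('side11',40)
plan((.5197,-.0160,.1445,-94.3))
"
```

```text
F,T [ 1.146 -0.394  0.094 -0.024 -0.065 -0.028] [0.513 0.552 0.523 0.032 0.031 0.033]
t 20.35 p [ 0.5205 -0.0158  0.1449] yaw -94.06 z [ 0. -0. -1.] F [ 0.27 -0.33 -0.1 ] T [-0.02 -0.04 -0.07] q [-0.18  0.52  1.74 -0.    0.88  1.46] op 0.028713688942501536
[0.3, 0.8, 0.4] 0.2
```

jog_arm(
  slide=[
    [0,-0.2,0],
    [0,-0.2,0],
    [0,-0.2,0],
  ],
  roll=[0,0,0],
  squeeze=20,
)

```text
t: 20.72
eef_pos: [0.5206, -0.0158, 0.1448]
ee_rot: [-0.0, -0.682, 0.732, 0.0]
wrist_force: [-1.2, -0.4, -0.4]
opening: 0.0288
```

```bash
python3 -c "
from h import *
forces('side12',16)
"
```

```text
F,T [-0.703 -0.371 -0.012 -0.009  0.037 -0.025] [0.476 0.541 0.533 0.035 0.037 0.04 ]
```

Hand force is about zero on all axes, so I'll release.

jog_arm(
  slide=[
    [0,0,0],
    [0,0,0],
    [0,0,0],
    [0,0,0],
    [0,0,0],
    [0,0,0],
    [0,0,0],
    [0,0,0],
  ],
  roll=[0,0,0,0,0,0,0,0],
  fingers=0.2,
)

```text
t: 22.52
eef_pos: [0.5207, -0.0158, 0.1449]
ee_rot: [-0.0, -0.682, 0.732, -0.0]
wrist_force: [-0.1, 0.9, 0.0]
opening: 0.0683
```

```bash
python3 -c "
from h import *
save('top13','top');forces('side13',4)
plan((.5197,-.0160,.1445,-94.3))
s=cv2.imread('pics/side13.png');t=cv2.imread('pics/top13.png')
cv2.imwrite('pics/c13.png',np.hstack([cv2.resize(s[80:260,180:300],(400,600)),cv2.resize(t[120:220,235:335],(400,600))]))
"
```

```text
F,T [ 0.025  0.162 -0.047  0.038 -0.008  0.023] [0.293 0.611 0.367 0.022 0.031 0.013]
t 22.77 p [ 0.5207 -0.0158  0.1449] yaw -94.06 z [ 0. -0. -1.] F [-0.13 -0.42 -0.05] T [0.05 0.01 0.05] q [-0.18  0.52  1.74 -0.    0.88  1.46] op 0.06805857710009121
[0.3, 1.0, 0.4] 0.2
```

View pics/c13.png

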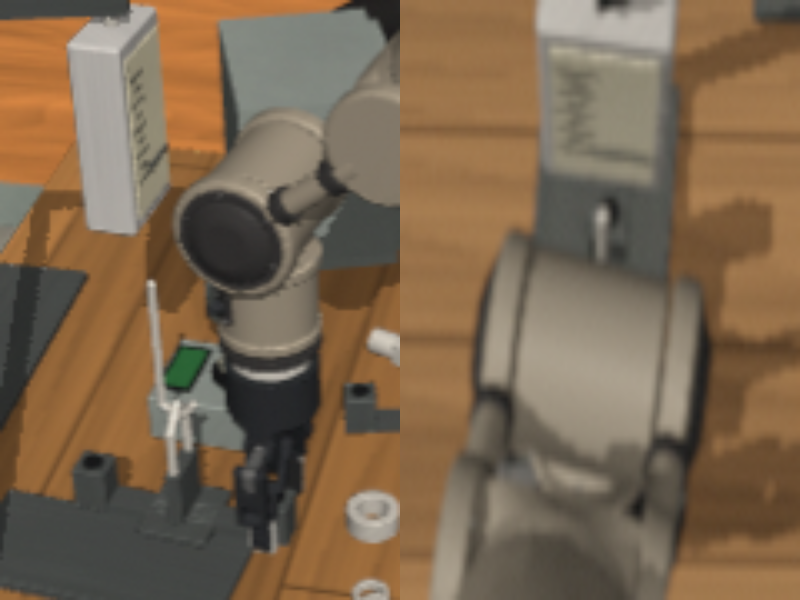

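jog_arm(
  slide=[
    [0,0,-5],
    [0,0,-15],
    [0,0,-30],
    [0,0,-50],
    [0,0,-75],
    [0,0,-100],
    [0,0,-115],
    [0,0,-115],
  ],
  roll=[0,0,0,0,0,0,0,0],
)

```text
t: 23.78
eef_pos: [0.5211, -0.0158, 0.2612]
ee_rot: [0.001, -0.682, 0.732, -0.001]
wrist_force: [-0.2, -0.4, 0.1]
opening: 0.0683
```

```bash
python3 -c "
from h import *
save('side14','side')
plan((.44,-.03,.26,-94),(.46,-.2,.26,-94),(.59,-.241,.22,-94))
s=cv2.imread('pics/side14.png')
cv2.imwrite('pics/c14.png',cv2.resize(s[80:260,180:300],(400,600)))
"
```

```text
t 23.82 p [ 0.5206 -0.0157  0.2601] yaw -94.06 z [ 0.001 -0.    -1.   ] F [-0.22 -0.92  0.13] T [ 0.04 -0.    0.03] q [-0.18  0.37  1.6  -0.    1.16  1.46] op 0.06854598633862963
[19.9, 79.4, 0.0] -0.1
[188.1, 47.4, 0.1] -0.1
[219.8, -85.2, 40.2] -0.1
```

View pics/c14.png

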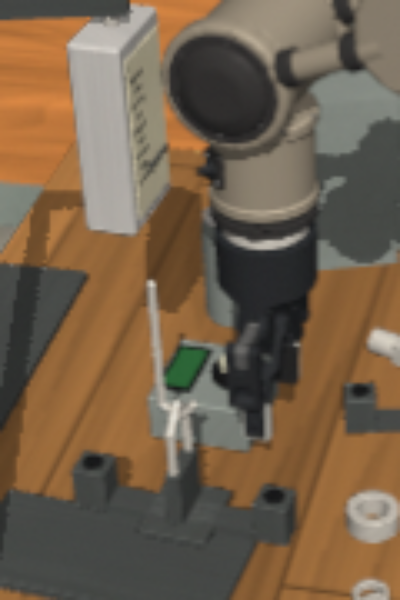

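Hand is clear, and the bracket hangs still and level with both blocks free. Next I move to the button with the fingers shut.

jog_arm(
  slide=[
    [10,40,0],
    [20,79,0],
    [70,70,0],
    [125,60,0],
    [180,48,0],
    [200,-5,10],
    [215,-55,25],
    [220,-85,40],
  ],
  roll=[0,0,0,0,0,0,0,0],
  fingers=1,
)

```text
t: 24.82
eef_pos: [0.5911, -0.2423, 0.2175]
ee_rot: [-0.0, -0.681, 0.732, 0.001]
wrist_force: [0.5, 0.2, -0.5]
opening: -0.0001
```

```bash
python3 -c "
from h import *
np.set_printoptions(precision=4,suppress=True)
save('side15','side');save('top15','top')
plan((.61,-.2415,.16,-94),(.61,-.2415,.145,-94),(.61,-.2415,.135,-94))
s=cv2.imread('pics/side15.png');t=cv2.imread('pics/top15.png')
cv2.imwrite('pics/c15.png',np.hstack([cv2.resize(s[80:260,180:300],(400,600)),cv2.resize(t[120:220,275:375],(400,400)).copy() if 0 else cv2.resize(t[110:230,290:370],(400,600))]))
P=cloud('top',np.load('pics/top0.npy'));Q=P[172:194,342:366].reshape(-1,3);Q=Q[Q[:,2]>.056];print(len(Q),Q.mean(0),Q.min(0),Q.max(0))
S=cloud('side',np.load('pics/side0.npy'));Q=S[180:200,240:262].reshape(-1,3);Q=Q[(Q[:,2]>.056)&(Q[:,2]<.08)&(Q[:,1]>-.27)];print(len(Q),Q.mean(0),Q.min(0),Q.max(0))
"
```

```text
t 24.93 p [ 0.5907 -0.2413  0.2155] yaw -94.05 z [-0.005  0.003 -1.   ] F [ 0.33 -0.32  0.47] T [ 0.01  0.03 -0.02] q [-0.51  0.62  1.31  0.    1.22  1.13] op 0.00025132655198854755
[-1.1, -19.5, 55.4] -0.1
[-1.0, -19.6, 70.4] -0.1
[-1.0, -19.6, 80.4] -0.1
155 [ 0.6115 -0.2418  0.0655] [ 0.5887 -0.2762  0.056 ] [ 0.644  -0.2054  0.0787]
111 [ 0.6133 -0.2339  0.0646] [ 0.5922 -0.2654  0.0561] [ 0.6516 -0.2158  0.0756]
```

View pics/c15.png

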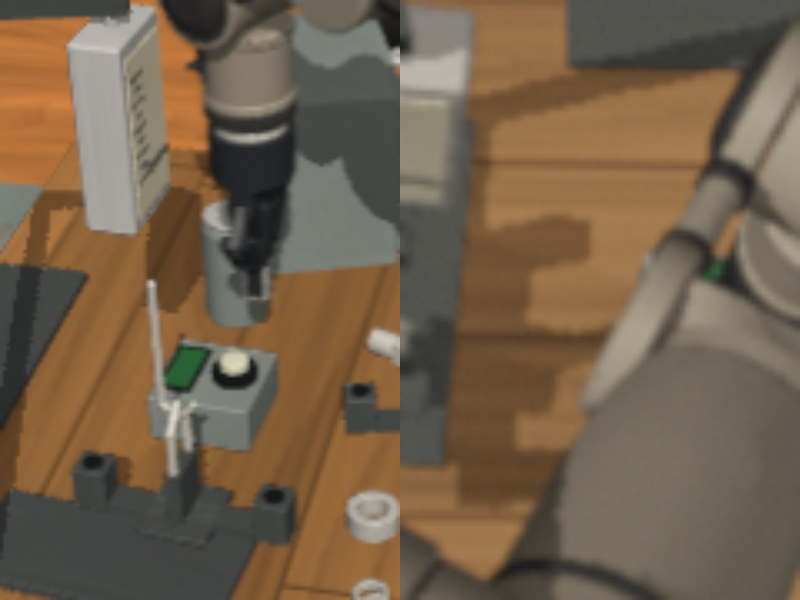

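jog_arm(
  slide=[
    [0,-10,15],
    [0,-20,35],
    [0,-20,50],
    [0,-20,55],
    [0,-20,55],
  ],
  roll=[0,0,0,0,0],
)

```text
t: 25.55
eef_pos: [0.6095, -0.2426, 0.1647]
ee_rot: [-0.0, -0.682, 0.732, 0.0]
wrist_force: [0.6, -0.8, 0.3]
opening: -0.0002
```

```bash
python3 -c "
from h import *
save('side16','side')
plan((.61,-.2415,.145,-94),(.61,-.2415,.135,-94))
s=cv2.imread('pics/side16.png')
cv2.imwrite('pics/c16.png',cv2.resize(s[150:230,210:290],(600,600)))
"
```

```text
t 25.6 p [ 0.6098 -0.2428  0.1653] yaw -94.07 z [ 0.001 -0.    -1.   ] F [-0.38  0.07 -0.1 ] T [ 0.   -0.01 -0.05] q [-0.5   0.7   1.3  -0.    1.13  1.15] op -3.2467195178407086e-05
[-1.3, -0.1, 20.3] -0.1
[-1.3, -0.1, 30.3] -0.1
```

View pics/c16.png

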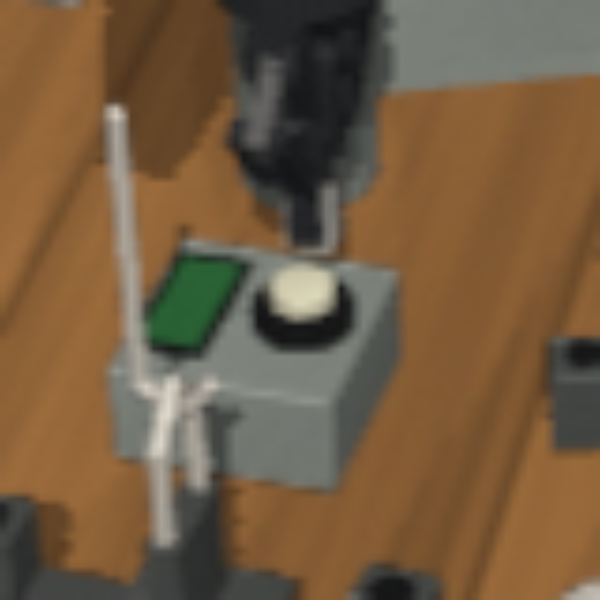

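jog_arm(
  slide=[
    [-1,0,10],
    [-1,0,16],
    [-1,0,20],
    [-1,0,23],
    [-1,0,23],
  ],
  roll=[0,0,0,0,0],
)

```text
t: 26.22
eef_pos: [0.6097, -0.2416, 0.142]
ee_rot: [-0.0, -0.682, 0.732, 0.0]
wrist_force: [-2.2, 1.7, 2.9]
opening: 0.0001
```

```bash
python3 -c "
from h import *
forces('side17',4)
plan((.61,-.2415,.135,-94))
s=cv2.imread('pics/side17.png')
cv2.imwrite('pics/c17.png',cv2.resize(s[150:230,210:290],(600,600)))
"
```

```text
F,T [-1.86   0.901  3.743  0.155  0.337  0.009] [0.193 0.268 0.326 0.02  0.028 0.027]
t 26.43 p [ 0.6099 -0.2416  0.1422] yaw -94.06 z [ 0. -0. -1.] F [-2.02  1.07  4.05] T [0.16 0.38 0.  ] q [-0.49  0.73  1.33 -0.    1.09  1.15] op 2.467033419422639e-05
[-0.1, -0.1, 7.2] -0.1
```

View pics/c17.png

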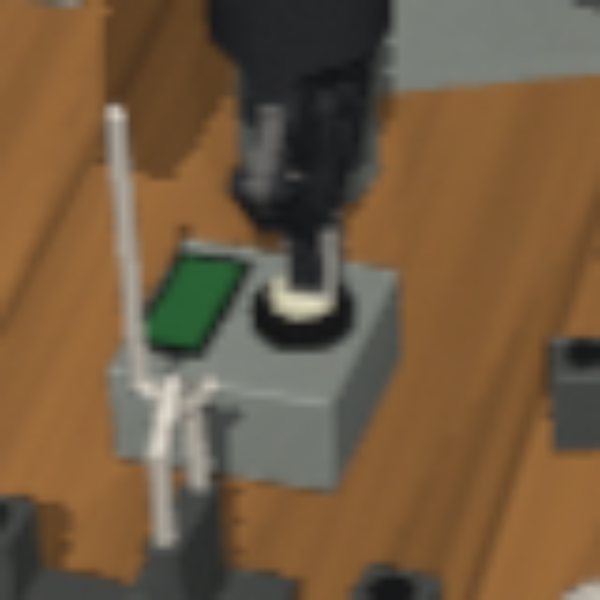

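jog_arm(
  slide=[
    [0,0,1],
    [0,0,2],
    [0,0,3],
    [0,0,4],
    [0,0,4],
    [0,0,4],
  ],
  roll=[0,0,0,0,0,0],
)

```text
t: 27.18
eef_pos: [0.61, -0.2417, 0.1386]
ee_rot: [0.0, -0.682, 0.732, -0.0]
wrist_force: [-3.3, 2.3, 7.8]
opening: -0.0001
```

```bash
python3 -c "
from h import *
forces('side18',3)
plan((.61,-.2415,.135,-94))
s=cv2.imread('pics/side18.png')
cv2.imwrite('pics/c18.png',cv2.resize(s[150:230,210:290],(600,600)))
"
```

```text
F,T [-3.366e+00  1.628e+00  8.423e+00  3.280e-01  5.780e-01  1.000e-03] [0.128 0.14  0.155 0.004 0.032 0.015]
t 27.32 p [ 0.61   -0.2417  0.1386] yaw -94.06 z [ 0.001 -0.    -1.   ] F [-3.19  1.43  8.26] T [ 0.32  0.53 -0.02] q [-0.49  0.73  1.33 -0.    1.08  1.15] op 0.00017980314369054918
[-0.2, -0.0, 3.6] -0.1
```

View pics/c18.png

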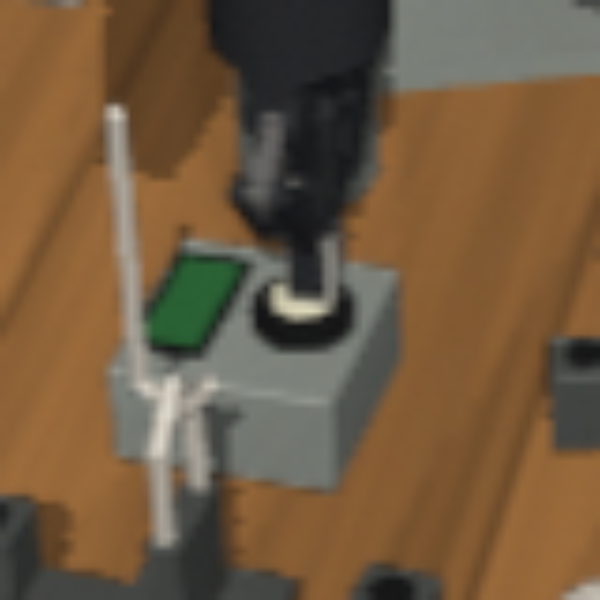

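jog_arm(
  slide=[
    [0,0,0.5],
    [0,0,1],
    [0,0,1.5],
    [0,0,1.5],
    [0,0,1.5],
  ],
  roll=[0,0,0,0,0],
)

```text
t: 27.95
eef_pos: [0.61, -0.2417, 0.1385]
ee_rot: [0.0, -0.682, 0.732, -0.001]
wrist_force: [-6.8, 2.9, 15.7]
opening: -0.0003
```

```bash
python3 -c "
from h import *
forces('side19',4)
plan((.61,-.2415,.135,-94))
"
```

```text
F,T [-6.581  2.472 15.978  0.53   1.111  0.   ] [0.262 0.107 0.298 0.018 0.038 0.022]
t 28.15 p [ 0.61   -0.2417  0.1385] yaw -94.05 z [ 0.001 -0.001 -1.   ] F [-6.86  2.53 16.42] T [ 0.54  1.05 -0.01] q [-0.49  0.73  1.33 -0.    1.08  1.15] op -0.00016830116348174657
[-0.2, -0.0, 3.5] -0.1
```

jog_arm(
  slide=[
    [0,0,-5],
    [0,0,-15],
    [0,0,-40],
    [0,0,-80],
    [0,30,-110],
    [0,70,-120],
    [0,90,-120],
    [0,90,-120],
  ],
  roll=[0,0,0,0,0,0,0,0],
)

```text
t: 29.15
eef_pos: [0.5195, -0.2354, 0.257]
ee_rot: [0.0, -0.681, 0.732, -0.0]
wrist_force: [0.6, -0.4, 0.2]
opening: -0.0
```

```bash
python3 -c "
from h import *
forces('side20',2);save('top20','top')
plan()
a=cv2.imread('pics/side19.png')
s=cv2.imread('pics/side20.png');t=cv2.imread('pics/top20.png')
cv2.imwrite('pics/c20.png',np.hstack([cv2.resize(s[60:260,140:340],(400,400)),cv2.resize(s[150:230,210:290],(400,400))]))
print(np.abs(s[80:130,205:232].astype(int)-a[80:130,205:232]).max(), np.abs(s[200:235,195:245].astype(int)-a[200:235,195:245]).mean())
cv2.imwrite('pics/t20.png',t)
"
```

```text
F,T [-0.12  -0.161 -0.02  -0.004 -0.024 -0.024] [0.472 0.088 0.387 0.026 0.006 0.   ]
t 29.3 p [ 0.5209 -0.2355  0.2563] yaw -94.06 z [ 0.001 -0.    -1.   ] F [-0.32 -0.32  0.03] T [-0.01 -0.05  0.04] q [-0.56  0.47  1.47  0.    1.21  1.08] op -7.299031047640571e-05
176 0.6980952380952381
```

View pics/c20.png

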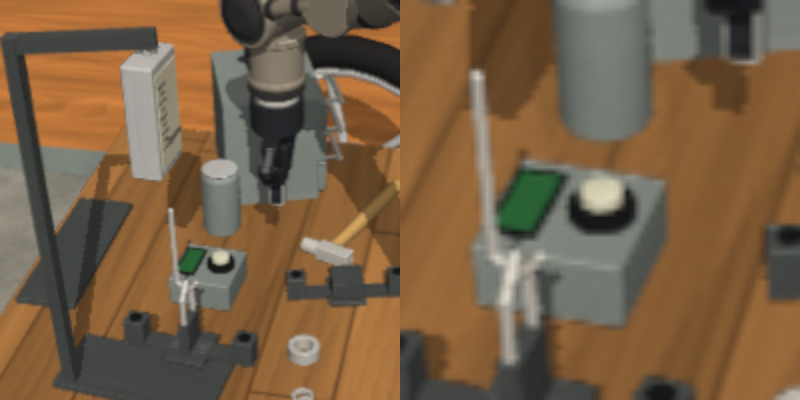

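View pics/t20.png

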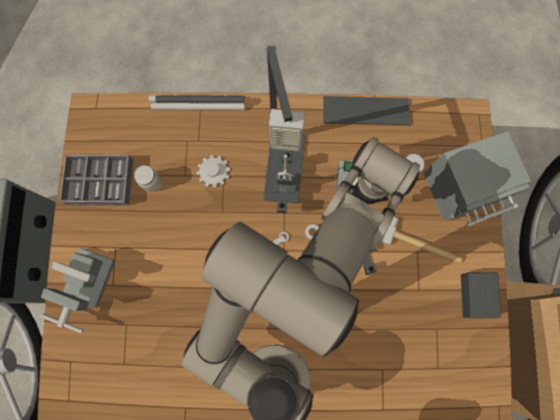

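```bash
python3 -c "
from workcell import bot
print(bot.close_job(), bot.get_state()['t'])"
```

```text
the job is handed in; nothing more can be done
the job is handed in; nothing more can be done
```

The bracket is hanging level by its eye on the scale's hook, and the hold button was pressed once it had settled. I handed the job in at about 29 s.

- **Hanging:** I gripped one end block, passed the eye over the hook point and lowered until the hand felt no weight. With the full weight still on the hand it read about 6.1 to 6.2 N. Just before letting go, the vertical force was about 0.0 N and the sideways force under 1 N. During lowering the eye briefly rode on the hook's slopes with up to about 5 N sideways. I corrected this before release.
- **Release:** In the pictures afterwards the bracket hung level and still, both end blocks were free and the pointer was near the bottom of its scale. I checked the pointer by eye only. An automatic pixel comparison of the scale area before and after showed a large difference, which I did not look into; the arm had moved between those two pictures.
- **Button:** I pressed until raising the force from 8 to 16 N moved it no further, so it was fully down. It sprang back up afterwards. Whether the weight was recorded could not be confirmed, because the screen was not readable in the pictures.
- **End state:** The arm was clear of everything, with a wrist force near zero. The other objects that were visible looked unmoved; the arm hid some of them in the last top picture.

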